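# Clamp a brass hinge lug in the drilling fixture with its sunken knob

## Task

Stand the brass hinge lug on its foot in the grey fixture's nest, lengthwise between the jaw and the end stop, and let go of it. Then reach into the well and turn the sunken knob clockwise until the jaw nips the lug against the stop, finger-tight only (about 12 N at the jaw; 25 N or more marks the brass). Do not force the fingers against the well, let go of the knob, and leave the hammer, can and cup where they are.

Things in the scene. Friction and masses are not known exactly. Their poses are not given: they have to be found in the camera images.
- lug_eye (a point): Brass hinge lug, about 0.3 kg: a flat foot 50 mm long (y), 24 mm wide (x), 20 mm high, and on its middle an upright eye plate 14 mm thick (x), 26 mm wide (y), round-topped, 57 mm high over all; the same when turned half way about. This point lies in the eye plate, 42 mm above the foot's underside: grip here, across the 14 mm (x). z is up; it stands upright on the bench.
- lug_foot (a point): Centre of the underside of the lug's foot; axes as lug_eye.
- lug: The whole brass lug; origin at the centre of the foot's underside.
- nest (a point): Centre of the nest's floor, 31 mm above the bench: a steel strip 34 mm wide (x), open at both sides, between jaw (at -y) and end stop (at +y), 21 and 22 mm tall. y: clamping direction; z up. With the knob at 0 the jaw's face lies 27.5 mm to -y of this point. The foot is to stand here, long side along y, within 5 mm of the centre line; set centred here it clears jaw and stop by 1.2 mm or more.
- jaw_face (a point): Centre of the sliding jaw's face, 11 mm above the nest floor. Same axes as nest; it moves to +y as the knob turns clockwise, 5 mm per radian. While the knob is held still, its friction can hide up to 0.11 N m either way, so compare torques read in the same manner: on the move, or after equal steps.
- jaw: Sliding steel jaw, 32 mm wide, 26 mm long; origin on the bench 42 mm under jaw_face. Facing it is the end stop, a steel block 32 mm wide, bolted down at a setting not exactly known: its face lies 26.3 to 30.7 mm to +y of the nest's point. At the start jaw to stop is 2.5 to 8.2 mm longer than the lug's foot.
- well: The grey block beside the nest, 110 x 110 mm and 65 mm high, with the round well in its top; origin at the centre of its underside.
- well_mouth (a point): Centre of the well's mouth, 65 mm above the bench. The well is 66 mm across and 40 mm deep, its wall upright; a black bar knob stands on its axis.
- knob_grip (a point): On the knob's axis, 50 mm above the bench. The knob is an upright black bar 34 mm long (x), 10 mm thick (y), 28 mm high, from 31 to 59 mm above the bench: its top is 6 mm below the well's mouth, and the well's floor 25 mm above the bench. Grip it across the 10 mm (y), fingertips 4 to 6 mm above the well's floor, with some 35 N.
- knob (a joint): Knob angle, rad, growing clockwise from above, 0 to 2.2; at 0 the bar lies along the nest's x. A screw moves the jaw 5 mm per rad and holds where it is left. Turning takes about 0.11 N m, plus 0.005 N m per newton at the jaw (0.06 more at 12 N, 0.125 more at 25 N). The jaw is stiff: its force climbs to 25 N within about 0.17 rad of contact, which comes between 0.75 and 1.65 rad.
- hammer: A hammer lying on the bench: leave it.
- oil_can: An upright steel can, 60 mm across, 120 mm high: leave it.
- rivet_cup: An open dark steel cup, 70 mm across, 60 mm high: leave it.
Things that resemble listed ones, but are neither listed nor needed, are in the scene too. There is more than one size of the lug; the job needs the smallest.

How it is judged:
On the way, in this order (a step that is already met when the one before it is completed fails the run):
1. the lug stands in the nest, released and not yet clamped (z of lug_foot in the frame of nest between -0.004 and 0.004 m and x of lug_foot in the frame of nest between -0.006 and 0.006 m and y of lug_foot in the frame of nest between -0.008 and 0.008 m and angle between the y axis of lug_foot and the y axis of nest, either way round below 0.14 rad and angle between lug_foot's own z axis and vertical below 0.06 rad and contact force between the fingers and lug below 0.1 N and contact force between jaw and lug below 3 N), for 0.2 s.
2. the jaw bears on the lug with more than 4 N, turned by the knob (z of lug_foot in the frame of nest between -0.004 and 0.004 m and x of lug_foot in the frame of nest between -0.006 and 0.006 m and y of lug_foot in the frame of nest between -0.008 and 0.008 m and angle between the y axis of lug_foot and the y axis of nest, either way round below 0.14 rad and angle between lug_foot's own z axis and vertical below 0.06 rad and contact force between the fingers and lug below 0.1 N and contact force between jaw and lug above 4 N and value of joint knob above 0.6 rad), for 0.2 s.
At the end, for the whole second after the job is handed in: The lug stands upright and at rest on the nest floor (within 4 mm in height), its foot's centre within 6 mm across and 8 mm along of the nest's centre, its length within 0.14 rad of the clamping direction; the jaw bears on it with 4 to 25 N; knob and lug are released (z of lug_foot in the frame of nest between -0.004 and 0.004 m and x of lug_foot in the frame of nest between -0.006 and 0.006 m and y of lug_foot in the frame of nest between -0.008 and 0.008 m and angle between the y axis of lug_foot and the y axis of nest, either way round below 0.14 rad and angle between lug_foot's own z axis and vertical below 0.06 rad and contact force between the fingers and lug below 0.1 N and contact force between jaw and lug between 4 and 25 N and linear speed of lug below 0.01 m/s); the robot touches nothing.
It fails at once if the jaw bears on the brass with 25 N or more (contact force between jaw and lug above 25 N).
It fails at once if the fingers bear on the well block with more than 15 N (contact force between the fingers and well above 15 N).
It fails at once if the hammer is moved by more than 20 mm (distance of hammer from where it was at the start of the episode above 0.02 m).
It fails at once if the oil can is moved by more than 20 mm (distance of oil_can from where it was at the start of the episode above 0.02 m).
It fails at once if the rivet cup is moved by more than 20 mm (distance of rivet_cup from where it was at the start of the episode above 0.02 m).
It also fails if it takes over 72 s, if anything falls off the work surface, if the arm or the gripper's body presses on something with over 40 N, if the wrist force passes 120 N, or if a joint passes its speed limit or range.

## Robot

A 7-joint arm with a two-finger parallel gripper is mounted at the origin on the work surface. World frame = base frame: x ahead of the robot, y to its left, z up, the work surface at z = 0. Lengths are in m, angles in rad, forces in N, time in s.
With the tool pointing down it reaches from about 0.425 to 0.925 m from the base axis. Payload 6.8 kg.
Tool frame: the origin (TCP) lies midway between the tips of the shut fingers; the grasp point (between the pads) lies 19 mm behind it; z points along the fingers, y is the line along which they close (so a half turn about z gives the same grasp; the last joint's range is limited). The gripper opens to 85 mm and grips with 20 to 120 N. Pads are 22 mm wide; open, the fingers measure 114 mm over their backs; the gripper's body (76 mm by 85 mm) begins 54 mm behind the grasp point. The pads swing forward as they close: fully open they stand 13 mm farther back than shut.
Start: joints at [1.177, 0.477, 0.022, 1.555, -0.011, 1.109, -0.083], TCP at [0.19, -0.648, 0.231] pointing down, gripper open.
Joint ranges: [-2.96, 2.96], [-0.34, 2.1], [-1.41, 1.46], [0.24, 2.44], [-1.37, 4.51], [0.17, 1.92], [-2.96, 2.96]. Speed limits (rad/s): [2.39, 2.39, 3.14, 3.14, 3.14, 3.14, 3.14].

## Interface

Orientations are given as a rotation vector (axis times angle).
In Python, from bench import r gives the robot as it stands. The module is installed in compiled form; this text tells all that it offers.
- The arm moves only by the tool apply_moves, never from a script. Its argument "rows" is a list of rows, each a list of 6 numbers: the shift along the tool's x, y, z scaled (see below), then the turn, a rotation vector about the tool's x, y, z scaled (see below). A call has 1 to 5 rows; each row is the pose to reach, as a shift and turn from the pose commanded when the call began, along the tool's axes at that moment; what a row does not reach only later rows make up. The controller multiplies each number of a shift by 0.25 m and each number of a turn by 90 degrees. A row lasts 1/8 s, in which the tool goes at most 62.5 mm and 10.7 degrees, less where a joint would pass 70% of its speed; a pose out of reach is approached as far as the arm can. A call with a number of a shift or a turn outside -1 to 1 is refused whole. A call with a gripper value outside its range is refused whole. "claw" is the opening, from 0 (shut) to 1 (fully open), set as the call begins (left out, the last holds). The fingers move at their own pace and stop on an object; "newtons" is the grip in N (left out, the last holds). Time passes only in rows, so rows that repeat a pose let the fingers close. It gives the time, the measured TCP pose, the force, the opening and the grip force at its end, in the units of the state.
- r.get_obs(): the state, without advancing time (a new reading comes with each control period).
- r.grab_frame(name): name is "scene" or "top" or "wrist"; returns a dict with "pixels" (400x640x3 uint8, red, green, blue), "intrinsics" (3x3 intrinsics, pixels), "dist" ([k1, k2, p1, p2, k3] as OpenCV has them; the pictures are not rectified), "eye" and "attitude" of the camera in the world. Camera axes: x right, y up, looking along -z (the intrinsics and any distortion apply to the point x, -y, -z); pixel columns grow to the right and rows downward; lengths in m; the calibration is good to about 2 mm. A picture is of the moment at which its call begins. There is no depth.
- r.hand_in(): hands the job in; it is judged then, once.
Trained networks look in a picture, given as the dict that the camera call returned (one of the last four; its "shot" number tells which), for a name from the list of things; names that differ only in an ending like _2 or _b are one class to them, and where a whole thing is asked for, a point or a joint stands for the part that bears it (a point fixed in the world has none). Each returns a list of dicts, best first, with "conf" (0 to 1); they miss things now and then, are a little off and sometimes report something else, mostly with a low value. They report only what shows in the picture. A call takes as long as a camera call. They do not tell look-alikes from the thing itself.
- r.search_frame(picture, thing): "rect" ([left, top, width, height] in pixels, round what is visible of it).
- r.outline_of(picture, thing): "pixels" (400x640 bool, what is visible of it) and "rect" ([left, top, width, height] in pixels, round what is visible of it).
- r.landmark_of(picture, thing): "point" ([column, row] in pixels: a listed point, or the origin of a listed thing).
The state is a dict: "clock": time; "joints": joint angles; "qvel": joint speeds; "tau": joint torques, N m; "tcp_pos": TCP position; "orientation": TCP orientation; "contact_force": force on the tool from outside, world axes, zero at the start; "moment": the same for the moment, N m; "grip_width": finger opening in m; "gripper_force": force on a finger pad.
Only numpy, scipy, OpenCV 4.12 (cv2) and the standard library are available. Lean on these libraries where they do the work, as an engineer would, in place of code of your own. Each camera call takes 0.05 s, during which the arm holds its last target. There are 200 camera calls.

## Working session

There is one attempt and no reset: what is moved stays moved. The work goes in short steps, Python scripts to look and compute and a tool call to move; the robot and the scene stay as the last step left them, time stands still between calls to the robot, and variables do not carry over. Pictures are saved under pics/ and viewed, at most 11 in all, crops included, and the job is handed in when it is done.

Besides the shell and the picture viewer there is one more tool, called after "Call:" as name(argument=value, ...) on one line, values as JSON. apply_moves: Moves the arm, as the interface text tells. Its arguments: {"type":"object","properties":{"rows":{"type":"array","items":{"type":"array","items":{"type":"number"}}},"claw":{"type":"number"},"newtons":{"type":"number"}},"required":["rows"]}

```bash
mkdir -p pics; cat > h.py <<'E'
import numpy as np, cv2
from scipy.spatial.transform import Rotation as R
from bench import r
def att(f):
    a=np.array(f["attitude"],float)
    return a if a.shape==(3,3) else R.from_rotvec(a).as_matrix()
def ray(f,p):
    u=cv2.undistortPoints(np.array([[p]],float),np.array(f["intrinsics"],float),np.array(f["dist"],float))[0,0]
    d=att(f)@np.array([u[0],-u[1],-1.]); return np.array(f["eye"],float),d/np.linalg.norm(d)
def onz(f,p,z):
    o,d=ray(f,p); return o+d*(z-o[2])/d[2]
def proj(f,P):
    c=(np.atleast_2d(P)-np.array(f["eye"]))@att(f); c=c*[1,-1,-1]
    return cv2.projectPoints(c,np.zeros(3),np.zeros(3),np.array(f["intrinsics"],float),np.array(f["dist"],float))[0][:,0]
def save(f,n,crop=None,s=1):
    im=f["pixels"][...,::-1]
    if crop: x,y,w,h=crop; im=im[y:y+h,x:x+w]
    cv2.imwrite(f"pics/{n}.png",cv2.resize(im,None,fx=s,fy=s,interpolation=cv2.INTER_CUBIC))
E
python3 - <<'E'
from h import *
np.set_printoptions(precision=4,suppress=True)
print(r.get_obs())
ims=[]
for n in ["scene","top"]:
    f=r.grab_frame(n); ims.append(f["pixels"]); print(n,f["eye"],f["attitude"],f["intrinsics"],f["dist"])
    for t,z in [("lug_eye",.042),("lug_foot",0),("nest",.031),("jaw_face",.042),("well_mouth",.065),("knob_grip",.05),("hammer",0),("oil_can",0),("rivet_cup",0)]:
        for d in r.landmark_of(f,t)[:4]: print(t,round(d["conf"],2),np.round(d["point"],1),onz(f,d["point"],z))
    save(f,n,None,1.25)
E
```

```text
{'clock': 0.0, 'joints': array([ 1.1769,  0.4778,  0.0224,  1.5565, -0.0115,  1.1093, -0.0831]), 'qvel': array([-0.0003, -0.0004, -0.0011, -0.0034,  0.0011, -0.0006, -0.0002]), 'tau': array([ -0.0009, -59.6455,   1.6071, -28.1195,   0.0124,   0.0094,
        -0.    ]), 'tcp_pos': array([ 0.1901, -0.6471,  0.2303]), 'orientation': array([-3.1078, -0.4472,  0.0007]), 'contact_force': array([ 0.7668, -0.0316,  0.4083]), 'moment': array([-0.0467,  0.0015,  0.0008]), 'gripper_force': 0.0, 'grip_width': 0.08504498713622467}
scene [ 1.0072 -0.7131  1.0216] [0.6895 0.211  0.5174] [[412.4111   0.     320.9664]
 [  0.     412.4111 201.4428]
 [  0.       0.       1.    ]] [-0.0345  0.      0.      0.      0.    ]
lug_eye 0.86 [222.7 298.9] [ 0.5058 -0.4193  0.042 ]
lug_eye 0.69 [250.4 274. ] [ 0.5224 -0.3217  0.042 ]
lug_eye 0.68 [228.7 255.9] [ 0.433  -0.3064  0.042 ]
lug_foot 0.76 [256.  283.1] [ 0.5332 -0.3202  0.    ]
lug_foot 0.74 [229.4 267.7] [ 0.4363 -0.3196  0.    ]
lug_foot 0.69 [225.7 311.1] [ 0.5148 -0.4304  0.    ]
nest 0.83 [336.7 172.6] [0.5261 0.1456 0.031 ]
jaw_face 0.52 [334.2
[... 601 characters left out ...]
.6] [ 0.5295 -0.3085  0.042 ]
lug_eye 0.54 [424.2 239.6] [ 0.4367 -0.3168  0.042 ]
lug_eye 0.53 [428.7 211.6] [ 0.5235 -0.3344  0.042 ]
lug_foot 0.72 [451. 216.] [ 0.5165 -0.4184  0.    ]
lug_foot 0.5 [422.2 214.7] [ 0.5195 -0.3258  0.    ]
nest 0.65 [419.9 211.9] [ 0.5239 -0.31    0.031 ]
nest 0.63 [276.3 207.9] [0.531  0.1397 0.031 ]
nest 0.44 [424.7 207.9] [ 0.5368 -0.3257  0.031 ]
jaw_face 0.53 [279.7 206.6] [0.5335 0.1282 0.042 ]
well_mouth 0.96 [311.4 197.7] [0.5585 0.0302 0.065 ]
knob_grip 0.59 [310.6 196.1] [0.5663 0.0328 0.05  ]
hammer 0.61 [201.1 195.7] [0.5726 0.3858 0.    ]
oil_can 0.83 [364.6 157.9] [ 0.7063 -0.143   0.    ]
rivet_cup 0.93 [436.5 167.4] [ 0.6771 -0.3793  0.    ]
```

View pics/scene.png

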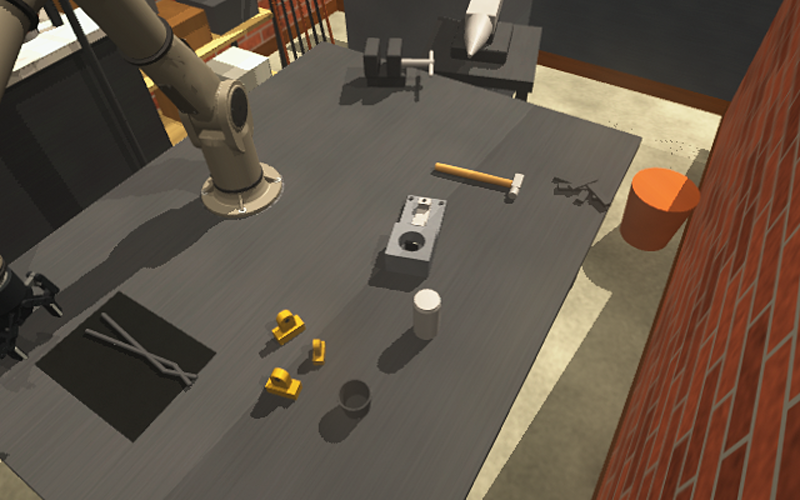

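View pics/top.png

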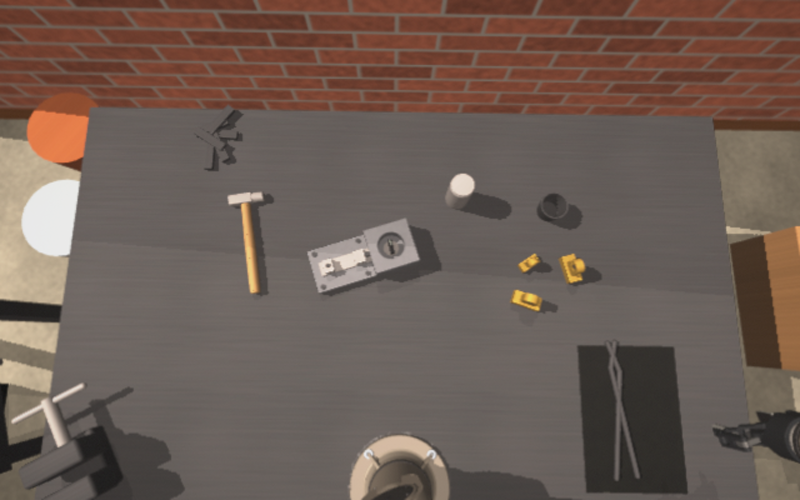

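The scene picture shows three brass lugs: (230,268 in camera pixels), (225,307) and (254,281). The last one, top (423,211), looks smallest. The fixture is at top (276–311,~200), the can at (365,155), the cup at (440,167) and the hammer at (201,195). I'll move over the small lug and confirm it with a crop.

```bash
cat >> h.py <<'E'
def pose():
    o=r.get_obs(); return np.array(o["tcp_pos"]),R.from_rotvec(o["orientation"])
def goal(P,yaw=None):
    """yaw: world angle of tool y (mod pi, nearest turn); tool down."""
    p,q=pose(); M=q.as_matrix()
    s=M.T@(np.array(P)-p)/.25
    t=np.zeros(3)
    if yaw is not None:
        cur=np.arctan2(M[1,1],M[0,1]); d=(yaw-cur+np.pi/2)%np.pi-np.pi/2; a=cur+d
        y=np.array([np.cos(a),np.sin(a),0]); z=np.array([0,0,-1.])
        t=(q.inv()*R.from_matrix(np.c_[np.cross(y,z),y,z])).as_rotvec()/(np.pi/2)
    print("row",np.round(np.r_[s,t],4),"dist",np.linalg.norm(s)*.25,"rows for turn",np.linalg.norm(t)*90/10.7)
E
python3 - <<'E'
from h import *
f=r.grab_frame("wrist"); p,q=pose()
print(q.inv().apply(np.array(f["eye"])-p),np.round(q.as_matrix().T@att(f),3),f["intrinsics"][0])
f=r.grab_frame("top")
for d in r.outline_of(f,"lug")[:4]: 
  m=d["pixels"].astype(np.uint8); print(d["conf"],d["rect"],m.sum())
f2=r.grab_frame("scene")
for d in r.outline_of(f2,"lug")[:4]: print(d["conf"],d["rect"],d["pixels"].sum())
save(f2,"lugs",(190,235,100,80),6)
goal([.525,-.32,.25],.49)
E
```

```text
[ 0.07062924 -0.00022205 -0.14326004] [[-0.    0.96  0.28]
 [ 1.    0.    0.  ]
 [ 0.    0.28 -0.96]] [351.67900693   0.         320.19278614]
0.9 [445.7, 202.3, 20.1, 23.3] 353
0.82 [407.1, 233.2, 28.0, 17.8] 277
0.8 [217.2, 249.2, 29.9, 28.4] 468
0.72 [251.4, 268.5, 9.3, 24.9] 187
0.58 [213.2, 294.9, 27.9, 26.1] 486
row [ 1.654  -0.8801 -0.0748  0.      0.      0.8699] dist 0.46875907919089044 rows for turn 7.317333194838732
```

View pics/lugs.png

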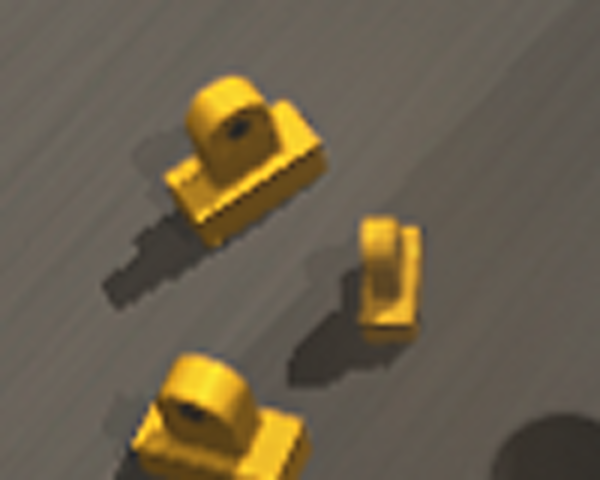

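The crop confirms it: of the lugs at scene (231,262), (226,305) and (255,281), the third is clearly the smallest, so it is the one I need. I'll move over it now.

Call:
apply_moves(rows=[[0.2,-0.11,-0.01,0,0,0.11],[0.4,-0.22,-0.02,0,0,0.22],[0.6,-0.33,-0.03,0,0,0.33],[0.8,-0.44,-0.04,0,0,0.44],[0.9,-0.48,-0.04,0,0,0.5]], claw=0.55)

```text
clock: 1.88
tcp_pos: [0.3756, -0.4659, 0.2417]
orientation: [-3.043, 0.775, -0.002]
contact_force: [0.1, -0.7, 1.0]
grip_width: 0.047
gripper_force: 0.0
```

```bash
python3 - <<'E'
from h import *
goal([.525,-.32,.25],.49)
E
```

```text
row [ 2.458e-01 -7.985e-01 -3.190e-02 -1.000e-03 -4.000e-04  3.706e-01] dist 0.20901226958397395 rows for turn 3.116821353311026
```

Call:
apply_moves(rows=[[0.06,-0.2,-0.01,0,0,0.1],[0.12,-0.4,-0.02,0,0,0.2],[0.18,-0.6,-0.03,0,0,0.3],[0.246,-0.8,-0.03,0,0,0.37],[0.246,-0.8,-0.03,0,0,0.37]])

```text
clock: 2.5
tcp_pos: [0.5263, -0.3177, 0.2486]
orientation: [-2.698, 1.604, -0.0]
contact_force: [-0.6, 0.0, 0.0]
grip_width: 0.0475
gripper_force: 0.0
```

```bash
python3 - <<'E'
from h import *
f=r.grab_frame("wrist"); save(f,"w1")
for t,z in [("lug_eye",.042),("lug_foot",0)]:
    for d in r.landmark_of(f,t)[:4]: print(t,round(d["conf"],2),np.round(d["point"],1),onz(f,d["point"],z))
for d in r.outline_of(f,"lug")[:4]: print(d["conf"],d["rect"],d["pixels"].sum())
print(proj(f,[[.525,-.32,0]]),pose()[0])
E
```

```text
lug_eye 0.97 [317.3 166.7] [ 0.53130896 -0.32081691  0.042     ]
lug_eye 0.94 [386.7  70.5] [ 0.51765879 -0.43236699  0.042     ]
lug_eye 0.67 [394.7 222.5] [ 0.43120068 -0.30743645  0.042     ]
lug_foot 0.78 [378.4  72.7] [ 0.51915118 -0.43256402  0.        ]
lug_foot 0.71 [317.4 157.2] [ 0.53294296 -0.32322037  0.        ]
lug_foot 0.61 [389.1 202.6] [ 0.43452027 -0.31643379  0.        ]
0.95 [342.0, 48.4, 79.5, 51.7] 2569
0.92 [302.3, 130.7, 28.9, 50.8] 1080
0.71 [355.7, 175.7, 67.7, 66.9] 2615
[[322.24790085 163.05622875]] [ 0.52097291 -0.3244383   0.24883921]
```

View pics/w1.png

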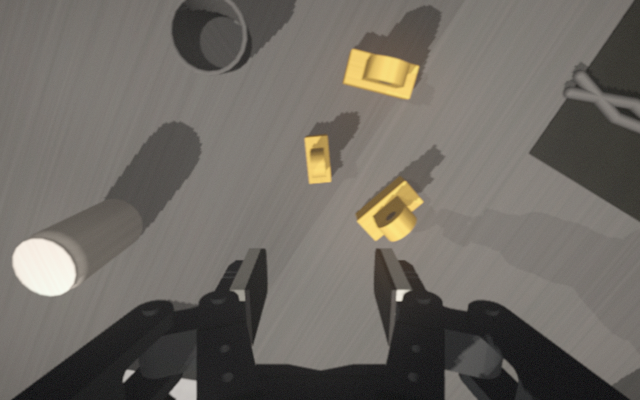

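The small lug is at wrist (317,160), with the other two at (383,75) and (392,212). I'll go lower and measure from near.

```bash
python3 - <<'E'
from h import *
f=r.grab_frame("wrist")
c=[onz(f,p,z) for p,z in [((305,137),.02),((327,136),.02),((330,182),.02),((308,184),.02)]]
for i in (1,3): d=c[(i+1)%4]-c[i]; print(np.arctan2(d[1],d[0]),np.linalg.norm(d))
goal([.532,-.321,.13],.49)
E
```

```text
2.1299692824931675 0.049459729424840934
-1.0301442811414288 0.0505928700042467
row [ 8.000e-03 -4.640e-02  4.754e-01  4.000e-04 -2.000e-04 -1.500e-03] dist 0.11943208865503421 rows for turn 0.013415827485214684
```

Call:
apply_moves(rows=[[0.004,-0.023,0.24,0,0,-0.02],[0.008,-0.046,0.47,0,0,-0.038],[0.008,-0.046,0.475,0,0,-0.038],[0.008,-0.046,0.475,0,0,-0.038]])

```text
clock: 3.25
tcp_pos: [0.5335, -0.321, 0.132]
orientation: [2.739, -1.538, 0.003]
contact_force: [-0.5, -0.4, 0.4]
grip_width: 0.0469
gripper_force: 0.0
```

```bash
cat > m.py <<'E'
from h import *
from scipy.optimize import minimize
def lugpts(x,y,a,z):
    c,s=np.cos(a),np.sin(a); V=[]
    for X in(-.012,.012):
        for Y in(-.025,.025):
            for Z in(0,.02): V.append((X,Y,Z))
        pass
    for X in(-.007,.007):
        V+=[(X,.013*np.cos(t),.044+.013*np.sin(t)) for t in np.linspace(0,np.pi,9)]
    V=np.array(V); G=[V[:8],V[8:]]
    return [np.c_[x+c*g[:,0]-s*g[:,1],y+s*g[:,0]+c*g[:,1],z+g[:,2]] for g in G]
def fit(f,mask,x0,z=0.):
    def cost(v):
        m=np.zeros(mask.shape,np.uint8)
        G=lugpts(v[0],v[1],v[2],z); G=[G[0],np.r_[G[1],[[0,0,0]]][: -1]]
        for g in G:
            h=cv2.convexHull(proj(f,g).astype(np.float32)); cv2.fillConvexPoly(m,np.round(h*16).astype(np.int32),1,cv2.LINE_8,4)
        # plate down to foot
        t=G[1]; b=t.copy(); b[:,2]=z+.02; h=cv2.convexHull(proj(f,np.r_[t,b]).astype(np.float32)); cv2.fillConvexPoly(m,np.round(h*16).astype(np.int32),1,cv2.LINE_8,4)
        return 1-(m&mask).sum()/((m|mask).sum())
    S=np.array([x0]+[np.array(x0)+d for d in np.diag([.006,.006,.12])])
    q=minimize(cost,x0,method="Nelder-Mead",options=dict(initial_simplex=S,xatol=1e-4,fatol=1e-4)); return q.x,q.fun
E
python3 - <<'E'
from m import *
f=r.grab_frame("wrist")
for d in r.outline_of(f,"lug")[:4]:
    c=d["rect"]; print(d["conf"],c)
    u=proj(f,[[.532,-.321,.03]])[0]
    if abs(u[0]-c[0]-c[2]/2)<40 and abs(u[1]-c[1]-c[3]/2)<40:
        v,e=fit(f,d["pixels"].astype(np.uint8),[.532,-.321,.55]); print(v,e)
for d in r.landmark_of(f,"lug_eye")[:2]: print(d["conf"],onz(f,d["point"],.042))
goal([v[0],v[1],.0245],v[2]); print(pose()[0])
E
```

```text
0.95 [368.1, 220.5, 99.2, 88.4]
0.91 [306.0, 153.5, 36.0, 75.0]
[ 0.53281574 -0.3234041   0.5778843 ] 0.03780964797913955
0.58 [361.8, 39.0, 115.6, 77.3]
0.9 [ 0.51578548 -0.43271404  0.042     ]
0.78 [ 0.53380427 -0.32258409  0.042     ]
row [ 0.004   0.0121  0.4337 -0.0015 -0.0026 -0.0187] dist 0.10846420434636214 rows for turn 0.1593042373766797
[ 0.5344353  -0.32072467  0.13291901]
```

Call:
apply_moves(rows=[[0.004,0.012,0.15,-0.0015,-0.0026,-0.019],[0.004,0.012,0.3,-0.0015,-0.0026,-0.019],[0.004,0.012,0.4,-0.0015,-0.0026,-0.019],[0.004,0.012,0.434,-0.0015,-0.0026,-0.019],[0.004,0.012,0.434,-0.0015,-0.0026,-0.019]])

```text
clock: 4.03
tcp_pos: [0.5319, -0.3222, 0.0226]
orientation: [2.763, -1.494, -0.005]
contact_force: [-0.2, -0.1, 0.5]
grip_width: 0.047
gripper_force: 0.0
```

Call:
apply_moves(rows=[[0,0,0,0,0,0],[0,0,0,0,0,0],[0,0,0,0,0,0],[0,0,0,0,0,0],[0,0,0,0,0,0]], claw=0, newtons=40)

```text
clock: 4.65
tcp_pos: [0.5321, -0.3222, 0.0229]
orientation: [-2.763, 1.494, 0.004]
contact_force: [-1.0, 0.4, 6.2]
grip_width: 0.0133
gripper_force: 45.3
```

```bash
python3 - <<'E'
from h import *
o=r.get_obs(); print(o["tcp_pos"],o["contact_force"],o["gripper_force"],o["grip_width"])
p=o["tcp_pos"]
goal([p[0],p[1],.2])
E
```

```text
[ 0.53212481 -0.32215466  0.02285543] [-0.9767126   0.41332159  6.16514934] 45.286620976694394 0.013347853659789901
row [-0.0017  0.0008 -0.7086  0.      0.      0.    ] dist 0.17714457466186712 rows for turn 0.0
```

Call:
apply_moves(rows=[[0,0,-0.06,0,0,0],[0,0,-0.2,0,0,0],[0,0,-0.4,0,0,0],[0,0,-0.6,0,0,0],[0,0,-0.71,0,0,0]])

```text
clock: 5.28
tcp_pos: [0.5324, -0.3226, 0.2026]
orientation: [-2.763, 1.495, 0.002]
contact_force: [-0.1, 0.2, -3.9]
grip_width: 0.0134
gripper_force: 44.1
```

```bash
python3 - <<'E'
from h import *
o=r.get_obs(); print(o["tcp_pos"],o["contact_force"],o["gripper_force"],o["grip_width"],o["joints"])
goal([.54,-.12,.23],.25)
goal([.55,.07,.23],.25)
E
```

```text
[ 0.53241081 -0.32262226  0.20262049] [-0.11141614  0.2483046  -3.91098293] 44.134430744015845 0.01343106963403849 [ 0.36570133  0.41898743  0.10484402  1.72122373 -0.05056428  1.0053026
 -2.07373293]
row [-6.618e-01 -4.689e-01 -1.090e-01  5.000e-04  7.000e-04  2.095e-01] dist 0.20460452526231168 rows for turn 1.7625783069083345
row [-1.276e+00 -9.184e-01 -1.086e-01  5.000e-04  7.000e-04  2.095e-01] dist 0.39396859373613174 rows for turn 1.7625783069083345
```

Call:
apply_moves(rows=[[-0.15,-0.1,-0.05,0,0,-0.11],[-0.3,-0.2,-0.11,0,0,-0.22],[-0.45,-0.3,-0.11,0,0,-0.33],[-0.6,-0.4,-0.11,0,0,-0.44],[-0.66,-0.47,-0.11,0,0,-0.55]])

```text
clock: 5.9
tcp_pos: [0.5392, -0.1167, 0.2275]
orientation: [-3.134, 0.186, 0.008]
contact_force: [1.0, 0.0, -3.2]
grip_width: 0.0131
gripper_force: 44.0
```

Call:
apply_moves(rows=[[0,0,0,0,0,-0.11],[0,0,0,0,0,-0.22],[0,0,0,0,0,-0.33],[0,0,0,0,0,-0.44],[0,0,0,0,0,-0.55]])

```text
clock: 6.52
tcp_pos: [0.5393, -0.12, 0.2272]
orientation: [-2.925, -1.138, 0.006]
contact_force: [0.3, -0.1, -2.4]
grip_width: 0.0139
gripper_force: 44.0
```

```bash
python3 - <<'E'
from h import *
o=r.get_obs(); print(o["tcp_pos"],o["contact_force"],o["gripper_force"],o["joints"])
goal([.55,.05,.23],.25)
E
```

```text
[ 0.53926041 -0.11999601  0.22723873] [ 0.32862828 -0.08616371 -2.39604227] 44.038337150923326 [ 0.33746385  0.2997189  -0.2807948   1.83652086  0.09442164  1.02356157
 -0.80989162]
row [ 4.911e-01 -4.723e-01 -1.010e-02 -3.500e-03 -1.000e-04 -6.868e-01] dist 0.17035729524817136 rows for turn 5.776854569261949
```

Call:
apply_moves(rows=[[0.12,-0.12,-0.01,0,0,-0.11],[0.24,-0.24,-0.01,0,0,-0.22],[0.36,-0.36,-0.01,0,0,-0.33],[0.49,-0.47,-0.01,0,0,-0.44],[0.49,-0.47,-0.01,-0.003,0,-0.55]])

```text
clock: 7.15
tcp_pos: [0.5513, 0.054, 0.2305]
orientation: [-2.174, -2.267, -0.003]
contact_force: [0.4, -0.6, -2.7]
grip_width: 0.0133
gripper_force: 44.0
```

Call:
apply_moves(rows=[[0,0,0,0,0,-0.11],[0,0,0,0,0,-0.137],[0,0,0,0,0,-0.137]])

```text
clock: 7.52
tcp_pos: [0.5513, 0.049, 0.2299]
orientation: [-1.935, -2.475, 0.001]
contact_force: [-0.4, -0.3, -2.8]
grip_width: 0.0134
gripper_force: 44.0
```

```bash
python3 - <<'E'
from h import *
np.set_printoptions(precision=4,suppress=True)
o=r.get_obs(); print(o["tcp_pos"],o["joints"])
f=r.grab_frame("wrist"); save(f,"w2")
for t,z in [("lug_foot",.207),("nest",.031),("jaw_face",.042),("well_mouth",.065),("knob_grip",.05),("well",0),("jaw",0)]:
    for d in r.landmark_of(f,t)[:2]: print(t,round(d["conf"],2),np.round(d["point"],1),onz(f,d["point"],z))
E
```

```text
[0.5513 0.049  0.2299] [ 0.2415  0.33   -0.5448  1.8207  0.1957  1.0449 -0.1343]
lug_foot 0.6 [320. 240.] [0.5502 0.0513 0.207 ]
nest 0.55 [319.8  69.3] [0.5268 0.1436 0.031 ]
jaw_face 0.59 [321.9  98.7] [0.5349 0.1189 0.042 ]
well 0.84 [327.9 188.6] [0.5643 0.0288 0.    ]
jaw 0.81 [319.4 102.2] [0.5334 0.115  0.    ]
```

View pics/w2.png

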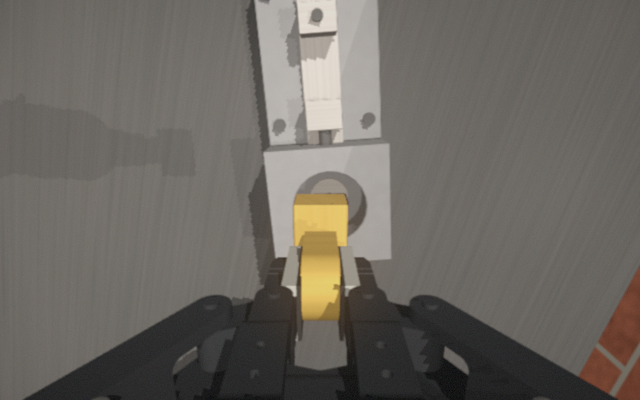

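The lug hangs upright in the grip, with its foot at wrist (320,220). The fixture shows the stop near (318,15), the strip below it at (320,65), the jaw near (322,112) and the well at (330,200). I'll go lower for a plumb view of the nest.

Call:
apply_moves(rows=[[0.04,0,0.15,0,0,0],[0.08,0,0.3,0,0,0],[0.08,0,0.32,0,0,0],[0.08,0,0.32,0,0,0]])

```text
clock: 8.43
tcp_pos: [0.5476, 0.0687, 0.1505]
orientation: [1.934, 2.476, 0.001]
contact_force: [0.0, 0.0, -3.1]
grip_width: 0.0135
gripper_force: 43.9
```

```bash
python3 - <<'E'
from h import *
np.set_printoptions(precision=4,suppress=True)
o=r.get_obs(); print(o["tcp_pos"],o["joints"])
f=r.grab_frame("wrist"); save(f,"w3",(200,0,240,180),3)
for t,z in [("nest",.031),("jaw_face",.042),("well_mouth",.065),("well",0),("jaw",0)]:
    for d in r.landmark_of(f,t)[:2]: print(t,round(d["conf"],2),np.round(d["point"],1),onz(f,d["point"],z))
g=r.grab_frame("top")
for t,z in [("nest",.031),("jaw_face",.042)]:
    for d in r.landmark_of(g,t)[:1]: print("top",t,round(d["conf"],2),onz(g,d["point"],z))
E
```

```text
[0.5476 0.0687 0.1505] [ 0.182   0.4204 -0.5261  1.9014  0.2671  0.8884 -0.2316]
nest 0.84 [317.8  88.7] [0.5265 0.1444 0.031 ]
jaw_face 0.89 [321.  126.6] [0.5349 0.12   0.042 ]
well_mouth 0.38 [319.3 128.5] [0.5337 0.1202 0.065 ]
well 0.37 [313.8  91.6] [0.5235 0.1423 0.    ]
top nest 0.77 [0.5308 0.1291 0.031 ]
top jaw_face 0.35 [0.5352 0.1205 0.042 ]
```

View pics/w3.png

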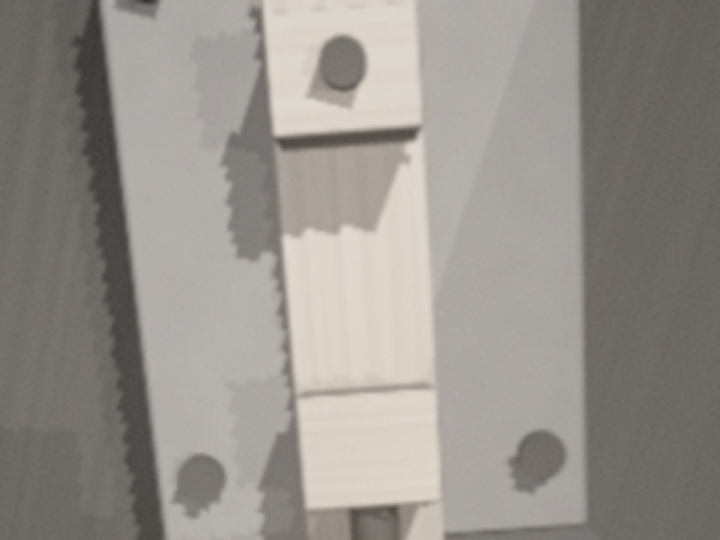

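The crop shows the stop's edge at crop (275,138)–(420,128), the jaw's edge at (297,395)–(437,385), and the bare floor between them.

```bash
python3 - <<'E'
from h import *
np.set_printoptions(precision=4,suppress=True)
f=r.grab_frame("wrist")
P=lambda X,Y,z: onz(f,(200+X/3,Y/3),z)
sl,sr=P(275,138,.053),P(421,128,.053); jl,jr=P(297,395,.052),P(437,385,.052)
kl,kr=P(305,508,.052),P(440,500,.052)
fl=[P(282,200,.031),P(293,360,.031)]; fr=[P(425,200,.031),P(435,360,.031)]
print("widths",*[np.linalg.norm(b-a) for a,b in((sl,sr),(jl,jr),(kl,kr),(fl[0],fr[0]),(fl[1],fr[1]))])
print("gap",np.linalg.norm((sl+sr-jl-jr)/2),"jawlen",np.linalg.norm((jl+jr-kl-kr)/2))
for a,b in((jl,sl),(jr,sr),(kl,jl),(fl[1],fl[0]),(fr[1],fr[0]),((kl+kr)/2,(sl+sr)/2)): d=b-a; print("yaw of y axis-pi/2",np.arctan2(d[1],d[0])-np.pi/2)
J=(jl+jr)/2; S=(sl+sr)/2; d=(S-J)[:2]; d/=np.linalg.norm(d); print("J",J,"S",S,"nest",J[:2]+.0275*d, "strip mid",(sum(fl)+sum(fr))/4)
ol=[P(105,30,.031),P(160,500,.031),P(579,30,.031),P(585,500,.031)]
for a,b in((1,0),(3,2)): d=ol[b]-ol[a]; print("base",np.arctan2(d[1],d[0])-np.pi/2)
# lug in hand
for d in r.outline_of(f,"lug")[:2]:
    print(d["conf"],d["rect"])
for t,z in(("lug_eye",.042),("lug_foot",0)):
  for d in r.landmark_of(f,t)[:1]: print(t,d["conf"],onz(f,d["point"],.1505-.0229+z))
M=pose()[1].as_matrix(); print("tool y yaw",np.arctan2(M[1,1],M[0,1]),pose()[0])
save(f,"w3f")
E
```

```text
widths 0.030866819728405895 0.03161223682680383 0.031370150433838305 0.03343753889911184 0.034509776286795454
gap 0.05371531692945153 jawlen 0.026072496072717923
yaw of y axis-pi/2 0.3139239066063244
yaw of y axis-pi/2 0.3278411745890284
yaw of y axis-pi/2 0.2998159266934286
yaw of y axis-pi/2 0.29770722425378926
yaw of y axis-pi/2 0.3268604325646556
yaw of y axis-pi/2 0.3124915750781063
J [0.5358 0.1189 0.052 ] S [0.5188 0.1698 0.053 ] nest [0.5271 0.1449] strip mid [0.5282 0.1415 0.031 ]
base 0.30971978087415075
base 0.3133019830507202
0.67 [294.0, 188.6, 53.9, 133.5]
lug_eye 0.63 [0.5464 0.0708 0.1696]
lug_foot 0.8 [0.5469 0.0705 0.1276]
tool y yaw 0.2448941782838855 [0.547  0.0689 0.1498]
```

View pics/w3f.png

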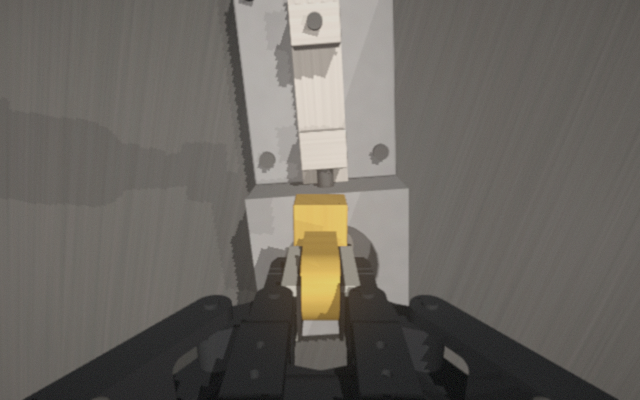

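```bash
python3 - <<'E'
from h import *
np.set_printoptions(precision=4,suppress=True)
f=r.grab_frame("wrist"); im=f["pixels"]; p,q=pose()
print(im[186:212,320].tolist())
for u,z in(((320,195.5),p[2]-.0229),((320,205.5),p[2]-.0029)): print(q.inv().apply(onz(f,u,z)-p))
g=im[198:203].mean(0)[:, 2]; h=np.abs(np.gradient(im[198:203].astype(float).mean(0)[:,2])); print([ (i,round(h[i])) for i in range(285,356) if h[i]>15])
h=np.abs(np.gradient(im[215:225].astype(float).mean(0)[:,2])); print([ (i,round(h[i])) for i in range(285,356) if h[i]>15])
for u in((294,206),(348,206),(294,196),(348,196)): print(u,q.inv().apply(onz(f,u,p[2]-(.0029 if u[1]==206 else .0229))-p))
E
```

```text
[[98, 92, 84], [104, 98, 91], [120, 114, 108], [129, 122, 117], [127, 122, 117], [128, 122, 117], [125, 121, 116], [135, 123, 110], [159, 132, 89], [167, 136, 79], [167, 137, 79], [167, 136, 79], [166, 135, 77], [166, 136, 77], [166, 136, 79], [165, 136, 77], [164, 134, 75], [164, 136, 79], [179, 146, 81], [212, 180, 99], [223, 191, 106], [225, 192, 106], [225, 191, 106], [225, 191, 105], [224, 191, 104], [225, 191, 105]]
[ 0.0259 -0.0005  0.0229]
[ 0.0268 -0.0005  0.0029]
[(293, 20), (294, 36), (295, 28), (345, 31), (346, 30)]
[(292, 26), (293, 27), (346, 15), (347, 28), (348, 16)]
(294, 206) [ 0.0266 -0.0118  0.0029]
(348, 206) [0.0266 0.0117 0.0029]
(294, 196) [ 0.0256 -0.0133  0.0229]
(348, 196) [0.0256 0.0132 0.0229]
```

```bash
python3 - <<'E'
from h import *
np.set_printoptions(suppress=True)
goal([.5278,.1428,.100],.312)
E
```

```text
row [ 0.3051 -0.0027  0.1992  0.0001 -0.0002 -0.0427] dist 0.09109227606217146 rows for turn 0.3589463732077297
```

Call:
apply_moves(rows=[[0.15,0,0.05,0,0,-0.02],[0.28,-0.003,0.1,0,0,-0.043],[0.305,-0.003,0.18,0,0,-0.043],[0.305,-0.003,0.2,0,0,-0.043],[0.305,-0.003,0.2,0,0,-0.043]])

```text
clock: 9.75
tcp_pos: [0.528, 0.1413, 0.0994]
orientation: [-1.851, -2.538, 0.002]
contact_force: [0.4, -0.1, -2.0]
grip_width: 0.0133
gripper_force: 43.9
```

```bash
python3 - <<'E'
from h import *
np.set_printoptions(suppress=True)
goal([.5278,.1428,.0545],.312); print(pose()[0])
f=r.grab_frame("wrist"); save(f,"w4")
E
```

```text
row [ 0.006   0.0014  0.1796 -0.0006  0.0002 -0.0009] dist 0.04492833151915812 rows for turn 0.009148587818392874
[0.52796635 0.141301   0.09940301]
```

View pics/w4.png

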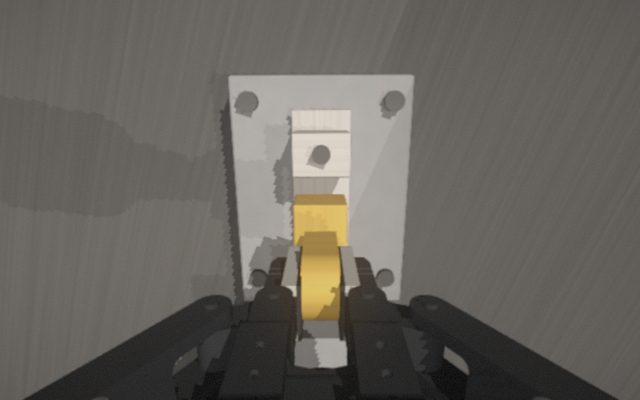

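The lug is aligned over the nest. The stop's edge is at row 177, columns 292–351, and the foot's columns are 294–347. I'll check the clearance in the tool frame.

```bash
python3 - <<'E'
from h import *
np.set_printoptions(precision=4,suppress=True)
f=r.grab_frame("wrist"); p,q=pose()
g=f["pixels"][165:190,300:340].astype(float).mean((1,2)); print(np.round(g).tolist())
for u in((292,177.5),(351,177.5)): print(q.inv().apply(onz(f,u,.053)-p))
E
```

```text
[192.0, 196.0, 200.0, 205.0, 208.0, 207.0, 206.0, 207.0, 208.0, 209.0, 206.0, 176.0, 146.0, 152.0, 158.0, 159.0, 159.0, 160.0, 160.0, 161.0, 161.0, 162.0, 162.0, 163.0, 164.0]
[ 0.0296 -0.0163  0.0472]
[0.0296 0.0163 0.0472]
```

Call:
apply_moves(rows=[[0.007,0.001,0.05,0,0,0],[0.007,0.001,0.1,0,0,0],[0.007,0.001,0.14,0,0,0],[0.007,0.001,0.165,0,0,0],[0.007,0.001,0.175,0,0,0]])

```text
clock: 10.48
tcp_pos: [0.5274, 0.1437, 0.0555]
orientation: [-1.849, -2.54, 0.002]
contact_force: [0.7, -5.2, -1.1]
grip_width: 0.0135
gripper_force: 44.6
```

Call:
apply_moves(rows=[[0,0,0.003,0,0,0],[0,0,0.006,0,0,0],[0,0,0.006,0,0,0]])

```text
clock: 10.85
tcp_pos: [0.5276, 0.1439, 0.0547]
orientation: [1.849, 2.539, -0.0]
contact_force: [1.0, -4.6, -2.1]
grip_width: 0.0131
gripper_force: 44.5
```

Contact with the stop, about 5 N toward -y. I'll back off 1.2 mm.

Call:
apply_moves(rows=[[-0.005,0,0,0,0,0],[-0.005,0,0,0,0,0]])

```text
clock: 11.1
tcp_pos: [0.5277, 0.1438, 0.0546]
orientation: [-1.848, -2.54, -0.001]
contact_force: [0.6, -1.9, -2.8]
grip_width: 0.0133
gripper_force: 44.3
```

Call:
apply_moves(rows=[[0,0,0.004,0,0,0],[0,0,0.004,0,0,0]])

```text
clock: 11.35
tcp_pos: [0.528, 0.1439, 0.0539]
orientation: [-1.848, -2.54, -0.002]
contact_force: [0.2, -1.2, 1.3]
grip_width: 0.0132
gripper_force: 44.8
```

Call:
apply_moves(rows=[[-0.003,0,0,0,0,0],[-0.003,0,0,0,0,0]])

```text
clock: 11.6
tcp_pos: [0.528, 0.1438, 0.0539]
orientation: [-1.847, -2.54, -0.003]
contact_force: [-1.6, 2.3, 4.1]
grip_width: 0.0134
gripper_force: 45.1
```

Call:
apply_moves(rows=[[0,0,0,0,0,0],[0,0,0,0,0,0],[0,0,0,0,0,0],[0,0,0,0,0,0]], claw=0.55)

```text
clock: 12.1
tcp_pos: [0.5282, 0.1425, 0.0535]
orientation: [-1.849, -2.54, -0.001]
contact_force: [0.2, 0.3, -0.3]
grip_width: 0.0469
gripper_force: 0.0
```

Call:
apply_moves(rows=[[0,0,-0.1,0,0,0],[0,0,-0.25,0,0,0],[-0.2,0,-0.4,0,0,0],[-0.32,0,-0.42,0,0,0],[-0.32,0,-0.42,0,0,0]])

```text
clock: 12.72
tcp_pos: [0.5538, 0.0631, 0.1591]
orientation: [1.854, 2.534, 0.0]
contact_force: [-0.1, 0.0, -0.5]
grip_width: 0.0467
gripper_force: 0.0
```

```bash
python3 - <<'E'
from m import *
np.set_printoptions(precision=4,suppress=True)
f=r.grab_frame("wrist"); save(f,"w5")
for d in r.outline_of(f,"lug")[:2]:
    print(d["conf"],d["rect"]); print(fit(f,d["pixels"].astype(np.uint8),[.5275,.144,.312],.031))
for t,z in [("jaw_face",.042),("well_mouth",.065),("knob_grip",.05)]:
    for d in r.landmark_of(f,t)[:2]: print(t,round(d["conf"],2),np.round(d["point"],1),onz(f,d["point"],z))
print(r.get_obs()["tcp_pos"],r.get_obs()["joints"])
E
```

```text
0.76 [301.1, 30.4, 38.7, 82.1]
(array([0.5269, 0.1457, 0.3187]), np.float64(0.03298245614035089))
jaw_face 0.77 [317.7 115.6] [0.5337 0.1195 0.042 ]
well_mouth 0.57 [319.5 251.6] [0.564  0.0283 0.065 ]
knob_grip 0.78 [318.6 243.2] [0.5632 0.0284 0.05  ]
[0.552  0.0678 0.1582] [ 0.2026  0.4219 -0.5495  1.8831  0.2725  0.9117 -0.1619]
```

View pics/w5.png

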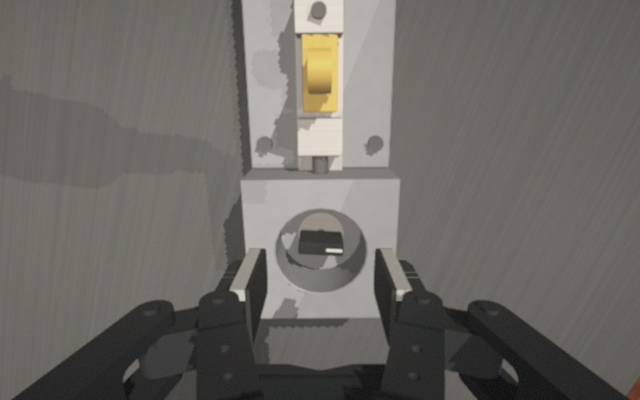

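The lug stands upright in the nest at (320,72), and the released fingers are clear. The well's rim is centred near (322,250), with the black bar at (321,243).

```bash
python3 - <<'E'
from h import *
np.set_printoptions(precision=4,suppress=True)
f=r.grab_frame("wrist")
for u in((277,250),(367,250),(322,208),(322,293),(322,250.5)): print(onz(f,u,.065))
c=[onz(f,u,.065) for u in((241,180),(399,180),(239,315),(401,317))]; print(np.array(c),np.linalg.norm(c[0]-c[1]),np.linalg.norm(c[0]-c[2]))
J=np.array([.5358,.1189]); print("axis line from nest: ", [J+ (k)*np.array([.309,-.951]) for k in(.09,.095)])
for n in("top","scene"):
    g=r.grab_frame(n)
    for t,z in(("well_mouth",.065),("knob_grip",.05)):
        for d in r.landmark_of(g,t)[:1]: print(n,t,d["conf"],onz(g,d["point"],z))
goal([.5635,.029,.16]); goal([.5635,.029,.16],1.6)
E
```

```text
[0.5321 0.0253 0.065 ]
[0.5946 0.0457 0.065 ]
[0.5534 0.066  0.065 ]
[0.5744 0.0019 0.065 ]
[0.5635 0.0351 0.065 ]
[[ 0.4941  0.0679  0.065 ]
 [ 0.5976  0.1016  0.065 ]
 [ 0.5192 -0.0365  0.065 ]
 [ 0.6393  0.0008  0.065 ]] 0.10881937332139992 0.10740392594585267
axis line from nest:  [array([0.5636, 0.0333]), array([0.5652, 0.0286])]
scene well_mouth 0.72 [0.5668 0.0241 0.065 ]
scene knob_grip 0.65 [0.5799 0.0178 0.05  ]
row [-0.157  -0.0051 -0.0062  0.      0.      0.    ] dist 0.03929262492224726 rows for turn 0.0
row [-0.157  -0.0051 -0.0062  0.0002 -0.0002 -0.8194] dist 0.03929262492224726 rows for turn 6.891858519654235
```

Call:
apply_moves(rows=[[0,0,-0.05,0,0,-0.11],[0,0,-0.05,0,0,-0.22],[0,0,-0.05,0,0,-0.33],[0,0,-0.05,0,0,-0.44],[0,0,-0.05,0,0,-0.55]], claw=0.3)

```text
clock: 13.95
tcp_pos: [0.5527, 0.0664, 0.1711]
orientation: [0.607, 3.082, 0.001]
contact_force: [-1.3, -0.1, -0.5]
grip_width: 0.0254
gripper_force: 0.0
```

Call:
apply_moves(rows=[[0,0,0,0,0,-0.11],[0,0,0,0,0,-0.22],[0,0,0,0,0,-0.33],[0,0,0,0,0,-0.44],[0,0,0,0,0,-0.45]])

```text
clock: 14.58
tcp_pos: [0.5527, 0.0664, 0.1709]
orientation: [0.487, -3.103, -0.001]
contact_force: [0.2, -0.0, -0.1]
grip_width: 0.0255
gripper_force: 0.0
```

```bash
python3 - <<'E'
from h import *
np.set_printoptions(precision=4,suppress=True)
goal([.5638,.0285,.16],.312+np.pi/2); print(r.get_obs()["joints"])
E
```

```text
row [ 0.004  -0.1578  0.0434  0.0006 -0.     -0.0003] dist 0.040938519761828045 rows for turn 0.005379905684969481
[ 0.4602  0.5018 -0.899   1.8561  0.4605  1.0072  1.2493]
```

Call:
apply_moves(rows=[[0,-0.08,0.02,0,0,0],[0,-0.145,0.04,0,0,0],[0,-0.145,0.04,0,0,0],[0,-0.145,0.04,0,0,0]])

```text
clock: 15.08
tcp_pos: [0.5638, 0.0321, 0.161]
orientation: [-0.488, 3.103, 0.001]
contact_force: [0.0, 0.2, 0.3]
grip_width: 0.0255
gripper_force: 0.0
```

```bash
python3 - <<'E'
from h import *
np.set_printoptions(precision=4,suppress=True)
f=r.grab_frame("wrist"); p,q=pose(); print(p)
for t,z in [("well_mouth",.065),("knob_grip",.05)]:
    for d in r.landmark_of(f,t)[:1]: print(t,round(d["conf"],2),np.round(d["point"],1),onz(f,d["point"],z))
save(f,"w6",(200,120,240,180),3)
E
```

```text
[0.5638 0.0325 0.1612]
well_mouth 0.94 [312.5 198.4] [0.5614 0.0259 0.065 ]
knob_grip 0.59 [313.4 194.8] [0.5626 0.0267 0.05  ]
```

View pics/w6.png

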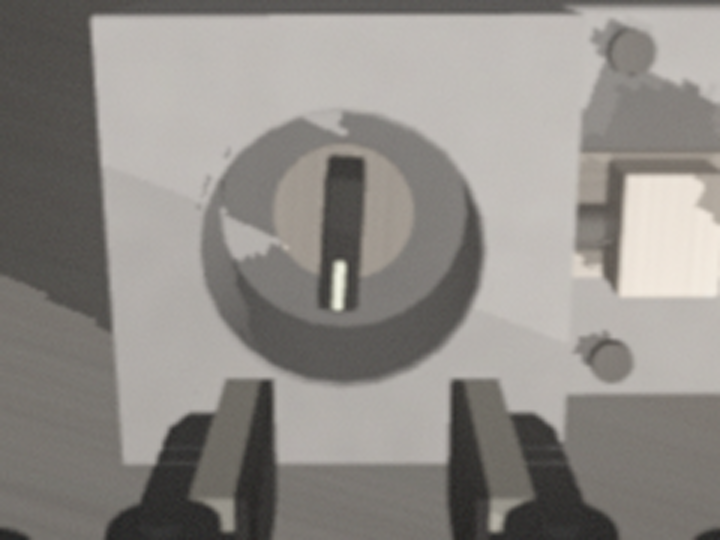

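```bash
python3 - <<'E'
from h import *
np.set_printoptions(precision=4,suppress=True)
from scipy.optimize import least_squares
f=r.grab_frame("wrist"); p,q=pose()
P=lambda X,Y,z: onz(f,(200+X/3,120+Y/3),z)
C=np.array([P(X,Y,.065) for X,Y in((202,245),(484,245),(343,108),(343,383),(248,138),(455,160),(245,345),(440,350))])
s=least_squares(lambda v:np.hypot(C[:,0]-v[0],C[:,1]-v[1])-v[2],[.563,.03,.033]); print("rim",s.x,s.fun)
F=np.array([P(X,Y,.025) for X,Y in((274,213),(414,213),(345,144))]); print("floor?",F)
a,b=P(346,157,.059),P(339,303,.059); d=a-b; print("bar",(a+b)/2,np.linalg.norm(d),np.arctan2(d[1],d[0]))
w=P(328,165,.059)-P(365,165,.059); print("thick",np.linalg.norm(w))
c=[P(92,15,.065),P(580,12,.065),P(122,463,.065),P(565,463,.065)]
for i,j in((0,1),(2,3),(2,0),(3,1)): d=c[j]-c[i]; print(np.linalg.norm(d),np.arctan2(d[1],d[0]))
print("centre block",sum(c)/4)
M=q.as_matrix(); print(np.arctan2(M[1,1],M[0,1]),M[:,2])
E
```

```text
rim [0.5647 0.0289 0.0339] [-0.0006 -0.0006 -0.0001  0.      0.0007 -0.     -0.0001  0.0006]
floor? [[0.5718 0.0108 0.025 ]
 [0.56   0.0472 0.025 ]
 [0.5476 0.0234 0.025 ]]
bar [0.5619 0.0278 0.059 ] 0.036616426175898505 -2.879396105458644
thick 0.008774765967475015
0.10870250111272037 1.8897073639062074
0.11167397889376289 1.8838054214767912
0.11062098379931595 -2.831090335241077
0.11129484875451576 -2.8043566247461045
centre block [0.5653 0.0284 0.065 ]
1.884236011953286 [ 0.0004  0.0006 -1.    ]
```

```bash
python3 - <<'E'
from h import *
np.set_printoptions(precision=4,suppress=True)
goal([.5645,.0288,.08],1.86)
E
```

```text
row [ 0.0022 -0.0157  0.325   0.0003  0.0003  0.0154] dist 0.08134210707074206 rows for turn 0.1298317669973177
```

Call:
apply_moves(rows=[[0.002,-0.016,0.1,0,0,0.015],[0.002,-0.016,0.2,0,0,0.015],[0.002,-0.016,0.3,0,0,0.015],[0.002,-0.016,0.325,0,0,0.015],[0.002,-0.016,0.325,0,0,0.015]], claw=0.26)

```text
clock: 15.9
tcp_pos: [0.5647, 0.0285, 0.08]
orientation: [-0.453, 3.109, 0.001]
contact_force: [-0.5, -0.4, -0.0]
grip_width: 0.0222
gripper_force: 0.0
```

```bash
python3 - <<'E'
from h import *
np.set_printoptions(precision=4,suppress=True)
goal([.5645,.0288,.031],1.86); print(r.get_obs()["grip_width"])
E
```

```text
row [0.0003 0.0013 0.1962 0.0004 0.0001 0.0001] dist 0.04904557620171291 rows for turn 0.0037573138322011096
0.022182490753946446
```

Going down into the well in gentle steps, checking the force on the way.

Call:
apply_moves(rows=[[0,0.001,0.03,0,0,0],[0,0.001,0.06,0,0,0],[0,0.001,0.09,0,0,0],[0,0.001,0.11,0,0,0],[0,0.001,0.12,0,0,0]])

```text
clock: 16.52
tcp_pos: [0.5644, 0.0283, 0.0493]
orientation: [0.452, -3.108, -0.001]
contact_force: [-0.6, -0.3, -0.4]
grip_width: 0.0225
gripper_force: 0.0
```

Call:
apply_moves(rows=[[0,0,0.02,0,0,0],[0,0,0.04,0,0,0],[0,0,0.06,0,0,0],[0,0,0.073,0,0,0],[0,0,0.073,0,0,0]])

```text
clock: 17.15
tcp_pos: [0.5643, 0.0283, 0.0312]
orientation: [0.452, -3.108, -0.001]
contact_force: [0.3, 1.0, -0.1]
grip_width: 0.0225
gripper_force: 0.0
```

Call:
apply_moves(rows=[[0,0,0,0,0,0],[0,0,0,0,0,0],[0,0,0,0,0,0],[0,0,0,0,0,0]], claw=0, newtons=35)

```text
clock: 17.65
tcp_pos: [0.5649, 0.0275, 0.0317]
orientation: [-0.451, 3.109, -0.001]
contact_force: [1.6, -5.4, 1.2]
grip_width: 0.0091
gripper_force: 37.7
```

```bash
python3 - <<'E'
from h import *
np.set_printoptions(precision=4,suppress=True)
o=r.get_obs(); print(o)
M=pose()[1].as_matrix(); print(np.arctan2(M[1,1],M[0,1]))
E
```

```text
{'clock': 17.65, 'joints': array([ 0.4023,  0.688 , -0.7443,  1.9243,  0.6535,  0.7874,  1.1477]), 'qvel': array([ 0.001 , -0.0004, -0.0011,  0.0005,  0.0012, -0.0005, -0.001 ]), 'tau': array([ -2.6837, -53.7385, -13.8938, -16.4115,  -0.8878,  -0.5237,
         0.0696]), 'tcp_pos': array([0.5649, 0.0275, 0.0317]), 'orientation': array([-0.4511,  3.1086, -0.001 ]), 'contact_force': array([ 1.6036, -5.4036,  1.1669]), 'moment': array([-0.9204, -0.2584, -0.0519]), 'gripper_force': 37.722952365875244, 'grip_width': 0.009100761796558892}
1.8590012240849318
```

The knob is gripped at 9.1 mm. I'll ease off the side load, then turn clockwise (positive tool-z) in equal steps.

Call:
apply_moves(rows=[[-0.002,-0.004,0,0,0,0.03],[-0.002,-0.004,0,0,0,0.06],[-0.002,-0.004,0,0,0,0.09],[-0.002,-0.004,0,0,0,0.12],[-0.002,-0.004,0,0,0,0.15]])

```text
clock: 18.27
tcp_pos: [0.5649, 0.0276, 0.0316]
orientation: [0.082, -3.14, -0.0]
contact_force: [0.7, -2.0, 2.3]
grip_width: 0.0094
gripper_force: 37.9
```

```bash
cat > s.py <<'E'
from h import *
np.set_printoptions(precision=4,suppress=True)
o=r.get_obs(); M=pose()[1].as_matrix()
print("turned",1.8834-np.arctan2(M[1,1],M[0,1]),"Mz",o["moment"],"t7",o["tau"][6],"F",o["contact_force"],"p",o["tcp_pos"],"w",o["grip_width"],"t",o["clock"])
E
python3 s.py
```

```text
turned 0.2601441189889411 Mz [-0.5423  0.0383  0.1292] t7 0.3130560368299484 F [ 0.7414 -2.0462  2.2689] p [0.5649 0.0276 0.0316] w 0.009448940064807803 t 18.275
```

Call:
apply_moves(rows=[[0,-0.001,0,0,0,0.03],[0,-0.001,0,0,0,0.06],[0,-0.001,0,0,0,0.09],[0,-0.001,0,0,0,0.12],[0,-0.001,0,0,0,0.15]])

```text
clock: 18.9
tcp_pos: [0.565, 0.0277, 0.0316]
orientation: [-0.287, -3.128, -0.001]
contact_force: [-0.4, -2.2, 2.1]
grip_width: 0.0099
gripper_force: 37.8
```

```bash
python3 s.py
```

```text
turned 0.4955060642498028 Mz [-0.4215  0.0758  0.1193] t7 0.30950020998716354 F [-0.4345 -2.2347  2.1148] p [0.565  0.0277 0.0316] w 0.009948102822260007 t 18.9
```

Call:
apply_moves(rows=[[0,0,0,0,0,0.02],[0,0,0,0,0,0.04],[0,0,0,0,0,0.06],[0,0,0,0,0,0.08],[0,0,0,0,0,0.1]])

```text
clock: 19.52
tcp_pos: [0.565, 0.0277, 0.0316]
orientation: [-0.533, -3.096, -0.001]
contact_force: [-3.3, -0.5, 4.6]
grip_width: 0.0092
gripper_force: 38.3
```

```bash
python3 s.py
```

```text
turned 0.6535460020099999 Mz [0.0819 0.5812 0.1302] t7 0.16840485390275717 F [-3.2994 -0.5459  4.6239] p [0.565  0.0277 0.0316] w 0.009232231230402357 t 19.525
```

Call:
apply_moves(rows=[[0.003,0,0,0,0,0.013],[0.003,0,0,0,0,0.026]])

```text
clock: 19.77
tcp_pos: [0.565, 0.0278, 0.0316]
orientation: [0.595, 3.084, 0.002]
contact_force: [-0.5, -0.3, 2.9]
grip_width: 0.0092
gripper_force: 37.9
```

```bash
python3 s.py
```

```text
turned 0.694013161533277 Mz [0.0221 0.079  0.1226] t7 0.062127322889864445 F [-0.4744 -0.2609  2.9242] p [0.565  0.0278 0.0316] w 0.009218304577141853 t 19.775
```

Call:
apply_moves(rows=[[0,0,0,0,0,0.013],[0,0,0,0,0,0.026]])

```text
clock: 20.02
tcp_pos: [0.565, 0.0278, 0.0317]
orientation: [0.658, 3.071, 0.002]
contact_force: [0.7, 0.8, 2.7]
grip_width: 0.0094
gripper_force: 37.8
```

```bash
python3 s.py
```

```text
turned 0.7348491042314724 Mz [ 0.1921 -0.1728  0.0886] t7 0.06968223256990314 F [0.733  0.7981 2.6708] p [0.565  0.0278 0.0317] w 0.009374219785252604 t 20.025
```

Call:
apply_moves(rows=[[0,0,0,0,0,0.013],[0,0,0,0,0,0.026]])

```text
clock: 20.27
tcp_pos: [0.565, 0.0278, 0.0316]
orientation: [0.721, 3.057, 0.002]
contact_force: [1.6, 0.8, 0.7]
grip_width: 0.0091
gripper_force: 37.8
```

```bash
python3 s.py
```

```text
turned 0.7757367639011481 Mz [ 0.3024 -0.3573  0.0857] t7 0.06846299394965172 F [1.5894 0.8065 0.7149] p [0.565  0.0278 0.0316] w 0.009098659050682129 t 20.275
```

Call:
apply_moves(rows=[[0,0,0,0,0,0.013],[0,0,0,0,0,0.026]])

```text
clock: 20.52
tcp_pos: [0.565, 0.0278, 0.0317]
orientation: [0.783, 3.042, 0.002]
contact_force: [2.3, 2.1, 0.6]
grip_width: 0.0095
gripper_force: 37.8
```

```bash
python3 s.py
```

```text
turned 0.8165488200655311 Mz [ 0.5222 -0.4976  0.0747] t7 0.06740469485521317 F [2.3181 2.0956 0.6217] p [0.565  0.0278 0.0317] w 0.009453554065634275 t 20.525
```

Call:
apply_moves(rows=[[0,0.002,0,0,0,0.013],[0,0.002,0,0,0,0.026]])

```text
clock: 20.78
tcp_pos: [0.565, 0.0279, 0.0316]
orientation: [0.846, 3.025, 0.001]
contact_force: [1.6, 0.1, 3.2]
grip_width: 0.0093
gripper_force: 38.0
```

```bash
python3 s.py
```

```text
turned 0.8576902318278317 Mz [ 0.3099 -0.4705  0.1519] t7 0.06442003883421421 F [1.5906 0.0827 3.1523] p [0.565  0.0279 0.0316] w 0.009293122962353314 t 20.775
```

Call:
apply_moves(rows=[[0,0.001,0,0,0,0.013],[0,0.001,0,0,0,0.026]])

```text
clock: 21.02
tcp_pos: [0.565, 0.0279, 0.0316]
orientation: [0.907, 3.008, 0.0]
contact_force: [1.6, 0.1, 3.7]
grip_width: 0.0092
gripper_force: 38.2
```

```bash
python3 s.py
```

```text
turned 0.8985775972498863 Mz [ 0.1301 -0.436   0.1004] t7 0.0664286082610488 F [1.6458 0.1218 3.6701] p [0.565  0.0279 0.0316] w 0.009230912205699878 t 21.025
```

```bash
cat > s.py <<'E'
from h import *
np.set_printoptions(precision=4,suppress=True)
A=[];T=[]
for i in range(7):
    o=r.get_obs(); A.append(np.r_[o["moment"],o["contact_force"]]); T.append(o["tau"][6])
    if i<6: r.grab_frame("wrist")
M=pose()[1].as_matrix(); A=np.array(A)
print("turned",round(1.8834-np.arctan2(M[1,1],M[0,1]),4),"mean",A.mean(0),"Mz",A[:,2],"t7",np.array(T),"p",o["tcp_pos"],"w",round(o["grip_width"],4),"t",o["clock"])
E
python3 s.py
```

```text
turned 0.8974 mean [ 0.0664 -0.3673  0.0104  1.7431 -0.016   4.6425] Mz [ 0.1004  0.0345  0.0196 -0.0065 -0.0227 -0.0653  0.0129] t7 [ 0.0664 -0.0151 -0.1346 -0.0228  0.0213  0.0348  0.0383] p [0.565  0.0279 0.0316] w 0.0096 t 21.325
```

Call:
apply_moves(rows=[[0,0,0,0,0,0.013],[0,0,0,0,0,0.026]])

```text
clock: 21.58
tcp_pos: [0.565, 0.0279, 0.0316]
orientation: [0.967, 2.989, 0.0]
contact_force: [1.7, -1.2, 5.1]
grip_width: 0.0092
gripper_force: 38.3
```

```bash
python3 s.py
```

```text
turned 0.9379 mean [ 0.0152 -0.3637  0.0184  1.2889 -0.5487  5.2253] Mz [ 0.1132  0.0066  0.0357 -0.0437 -0.0377 -0.0006  0.0556] t7 [ 0.0634 -0.0245 -0.1426 -0.0282  0.0049  0.0101  0.0099] p [0.5651 0.0279 0.0316] w 0.0093 t 21.875
```

```bash
cat > s.py <<'E'
from h import *
np.set_printoptions(precision=4,suppress=True)
o=r.get_obs(); M=pose()[1].as_matrix()
print("turned",round(1.8834-np.arctan2(M[1,1],M[0,1]),4),"M",o["moment"],"t7",round(o["tau"][6],4),"F",o["contact_force"],"w",round(o["grip_width"],4),"t",o["clock"])
E
```

Call:
apply_moves(rows=[[0,0,0,0,0,0.013],[0,0,0,0,0,0.026]])

```text
clock: 22.12
tcp_pos: [0.5651, 0.028, 0.0316]
orientation: [1.027, 2.969, 0.0]
contact_force: [1.2, 0.6, 5.4]
grip_width: 0.0094
gripper_force: 38.3
```

```bash
python3 s.py
```

```text
turned 0.9789 M [-0.0235 -0.3802  0.1808] t7 0.0447 F [1.2491 0.5753 5.3726] w 0.0094 t 22.125
```

Call:
apply_moves(rows=[[0,0,0,0,0,0.013],[0,0,0,0,0,0.026]])

```text
clock: 22.38
tcp_pos: [0.5651, 0.028, 0.0316]
orientation: [1.088, 2.947, 0.0]
contact_force: [1.5, -0.7, 5.1]
grip_width: 0.0094
gripper_force: 38.3
```

```bash
python3 s.py
```

```text
turned 1.0197 M [ 0.0133 -0.4424  0.1393] t7 0.0178 F [ 1.4785 -0.7183  5.0812] w 0.0094 t 22.375
```

The drop in t7 and the rise in Mz agree: contact came near 0.95 rad, and the jaw now bears with about 9 N. One half step more.

Call:
apply_moves(rows=[[0,0,0,0,0,0.006],[0,0,0,0,0,0.012]])

```text
clock: 22.62
tcp_pos: [0.5651, 0.028, 0.0316]
orientation: [1.115, 2.937, 0.0]
contact_force: [1.7, -0.4, 5.9]
grip_width: 0.0092
gripper_force: 38.3
```

```bash
python3 s.py; python3 -c "
from h import *
for i in range(3): r.grab_frame('wrist'); o=r.get_obs(); print(o['moment'][2],o['tau'][6])"
```

```text
turned 1.0381 M [ 0.0027 -0.3909  0.2302] t7 -0.0905 F [ 1.6685 -0.3737  5.863 ] w 0.0092 t 22.625
0.03803070185161406 -0.13542027678340673
0.11708557572413242 -0.15868588350713253
0.13476788469650422 -0.11530171846970916
```

About 12 N now. Releasing the knob and lifting out.

Call:
apply_moves(rows=[[0,0,0,0,0,0],[0,0,0,0,0,0],[0,0,0,0,0,0],[0,0,0,0,0,0]], claw=0.24)

```text
clock: 23.28
tcp_pos: [0.5646, 0.0281, 0.0313]
orientation: [-1.115, -2.936, -0.0]
contact_force: [-0.3, 0.7, -0.4]
grip_width: 0.0206
gripper_force: 0.0
```

Call:
apply_moves(rows=[[0,0,-0.05,0,0,0],[0,0,-0.12,0,0,0],[0,0,-0.25,0,0,0],[0,0,-0.4,0,0,0],[0,0,-0.5,0,0,0]])

```text
clock: 23.9
tcp_pos: [0.5658, 0.0284, 0.1598]
orientation: [1.114, 2.934, 0.003]
contact_force: [0.3, -0.7, 0.2]
grip_width: 0.0205
gripper_force: 0.0
```

```bash
python3 - <<'E'
from m import *
np.set_printoptions(precision=4,suppress=True)
f=r.grab_frame("wrist"); save(f,"w7")
for d in r.outline_of(f,"lug")[:1]:
    print(d["conf"],d["rect"]); print(fit(f,d["pixels"].astype(np.uint8),[.5275,.145,.312],.031))
E
```

```text
0.73 [378.0, 0.0, 71.9, 84.7]
(array([0.5267, 0.1465, 0.2878]), np.float64(0.06566387040786814))
```

View pics/w7.png

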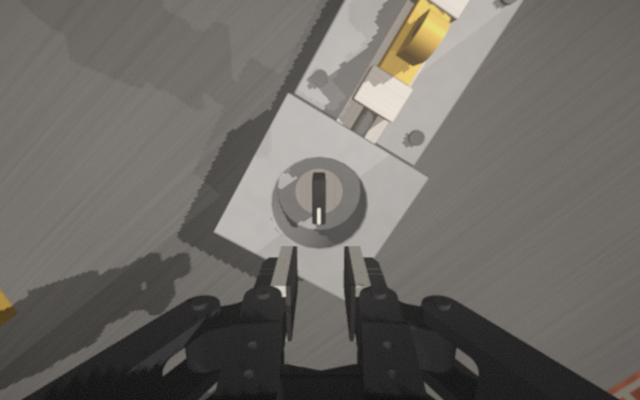

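The jaw meets the lug at about (395,80), the knob stays turned, and the gripper is clear. Handing in.

```bash
python3 -c "
from bench import r
print(r.hand_in())"
```

```text
the job is handed in; nothing more can be done
None
```

The smallest lug stands in the nest, nipped by the jaw at an estimated 12 N (worked out from the turning torque, not measured at the jaw). The knob and lug are released and the job is handed in; no verdict came back.

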